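# Flush the bottle rinser and hold the flask down in its sprung cradle

### The job

First press the rinser's pedal all the way down to its stop and let it spring back up. Then take the steel flask that stands mouth down on the table, set it mouth down in the rinser's sprung ring cradle and push it down until the ring is fully down at its stop. Finish while still holding the flask pressed down there; leave the shaker and the tub where they stand.

Things in the scene. Friction and masses are not known exactly. Their poses are not given: they have to be found in the camera images.
- flask: Plain steel flask, round, 108 mm tall, standing mouth down. Origin at the centre of its mouth (its lowest plane, on the table at the start), z up towards its closed flat bottom. From the origin up: neck 42 mm in diameter to z = 20 mm, conical shoulder widening to 60 mm at z = 35 mm, straight body 60 mm in diameter from z = 35 to 104 mm, closed flat steel end (no opening) at 108 mm. Weighs about 0.2 kg (varies). Round, so its yaw does not matter.
- rinser: Fixed steel bottle rinser, base plate 130 x 260 x 12 mm on the table. Origin at the centre of its underside; x points away from the robot at yaw 0, y along its length. The sprung ring cradle stands at y = +65 mm, the pedal at y = -65 mm. Hinge cheeks of the pedal reach 33 mm above the table. In the middle of the cradle a fixed spray nozzle 14 mm in diameter (26 mm at its foot) reaches 37 mm above the table; the flask's neck, 36 mm inside and 20 mm deep, goes over it.
- cradle_mouth (a point): Centre of the mouth of the sprung ring cradle, in the plane of the ring's top; moves with the ring. 64 mm above the table with the ring up, 49 mm with it fully down. The ring is 68 mm outside, has a bore of 50 mm and is 14 mm thick; three lugs reach out to 54 mm from the centre. The flask's neck goes into the bore and its conical shoulder rests on the bore's upper edge; the flask's mouth then lies about 27 mm below this point.
- cradle (a joint): Travel of the ring (m): 0 = up at rest, 0.015 = fully down at its stop. It is pushed straight down against a spring of about 4.5 N at the top and 12 N at the stop, more than the flask's own weight, and springs back when let go.
- pedal_pad (a point): Point on the top of the pedal's rubber pad, where to press; moves with the pedal. The pad is 52 x 54 mm, the pedal plate 90 x 64 mm. The hinge line runs along the rinser's y, 65 mm from this point towards the rinser's +x, 26 mm above the table. At rest the pedal slopes up away from the hinge by 0.26 rad and this point is about 49 mm above the table; with the pedal level at its stop it is about 33 mm above the table and about 4 mm further towards the rinser's -x.
- pedal (a joint): Angle of the pedal (rad): 0 = up at rest, 0.26 = level, at its stop. Pressed down at pedal_pad it takes about 4 N to start and 8 N at the stop; it springs back up when let go.
- flour_shaker: Bystander: steel flour shaker with a perforated domed lid, 72 mm in diameter, 88 mm tall, upright. Origin at the centre of its underside.
- tub_2: Bystander: white lidded plastic tub, 73 mm in diameter, 64 mm tall. Origin at the centre of its underside.

How it is judged:
By the outcome, as a careful person would: the job done as asked, in the order asked, and still so for the second after the job is handed in, while the arm keeps its last pose, push and grip.
It also fails if it takes over 54 s, if anything falls off the work surface, if the arm or the gripper's body presses on something with over 40 N, if the wrist force passes 120 N, or if a joint passes its speed limit or range.

### The arm

A 6-joint arm with a two-finger parallel gripper is mounted at the origin on a cart in front of the work surface, level with it; the furniture and walls round the work are solid. World frame = base frame: x ahead of the robot, y to its left, z up, the work surface at z = 0. Lengths are in m, angles in rad, forces in N, time in s.
With the tool pointing down it reaches from about 0.35 to 0.975 m from the base axis. Payload 7.1 kg.
Tool frame: the origin (TCP) lies at the very end of the fingers, on their centre line; the grasp point (between the pads) lies 19 mm behind it (grip_depth is the z of the grasp point in the tool frame, in m); z points along the fingers, y is the direction in which the jaws open and shut (so a half turn about z gives the same grasp; the last joint's range is limited). The gripper opens to 88 mm and grips with 3 to 60 N. Pads are 20 mm wide; open, the fingers measure 115 mm over their backs; the gripper's body (75 mm by 178 mm) begins 61 mm behind the grasp point.
Start: joints at [-1.146, 0.423, 1.63, -0, 1.089, -0.019], TCP at [0.268, -0.564, 0.223] pointing down, gripper open.
Joint ranges: [-3, 3], [-0.9, 2.11], [0.09, 2.58], [-1.31, 4.45], [0.11, 2.69], [-2.54, 2.54]. Speed limits (rad/s): [2.39, 2.39, 3.01, 3.14, 3.14, 3.14].

### API

Orientations are given as a rotation vector (axis times angle).
In Python, from plant import * gives the robot as it stands.
- The arm moves only by the tool servo_tool, never from a script. Its argument "motion" is a list that holds one entry, the list of rows, each a list of 5 numbers: the gripper's target within -1 to 1 (fully open at 1, half-way at 0, shut at -1), then the shift along the tool's x, y, z in mm, then the turn about the tool's z in degrees. In form: [[[hand, tx, ty, tz, twist], ...]]. A call has 1 to 12 rows; each row is the pose to reach, as a shift and turn from the pose commanded when the call began, along the tool's axes at that moment; what a row does not reach only later rows make up. A row lasts 1/8 s, in which the tool goes at most 62.5 mm and 10.7 degrees, less where a joint would pass 70% of its speed; a pose out of reach is approached as far as the arm can. A call with a gripper value outside its range is refused whole. The fingers move at their own pace and stop on an object; "squeeze" is the grip in N (left out, the last holds). Time passes only in rows, so rows that repeat a pose let the fingers close. It gives the time, the measured TCP pose, the force and the opening at its end, in the units of the state.
- state(): the state, without advancing time (a new reading comes with each control period).
- capture(name): name is "scene" or "top" or "wrist"; returns the picture (420x560x3 uint8, red, green, blue); there is no depth.
- get_calibration(name): a dict with "intrinsics" (3x3 intrinsics, pixels), "origin" and "rotation" of the camera in the world. Camera axes: x right, y up, looking along -z (the intrinsics and any distortion apply to the point x, -y, -z); pixel columns grow to the right and rows downward; lengths in m; the calibration is good to about 2 mm. A picture is of the moment at which its call begins: read the wrist's pose just before it. get_calibration takes no time and is no camera call; for the wrist camera it gives the pose at the moment of the call.
- hand_in(): hands the job in, once; it reports no verdict.
The state is a dict: "time_s": time; "joints": joint angles; "dq": joint speeds; "joint_torque": joint torques, N m; "tool_pos": TCP position; "ee_rot": TCP orientation; "ft_force": force on the tool from outside, world axes, zero at the start; "moment": the same for the moment, N m; "gripper_width": opening from 0.0 (shut) to 1.0 (fully open).
Only numpy, scipy, OpenCV 4.12 (cv2) and the standard library are available. Lean on these libraries where they do the work, as an engineer would, in place of code of your own. Each camera call takes 0.05 s, during which the arm holds its last target. There are 200 camera calls.

## Working session

There is one attempt and no reset: what is moved stays moved. The work goes in short steps, Python scripts to look and compute and a tool call to move; the robot and the scene stay as the last step left them, time stands still between calls to the robot, and variables do not carry over. Pictures are saved under pics/ and viewed, about 8 in all and at most 12, crops included, and the job is handed in when it is done.

Besides the shell and the picture viewer there is one more tool, called after ">>>" as a command line: name --argument value ..., lists and objects as JSON in quotes. servo_tool: Moves the arm, as the interface text tells. Its arguments: {"type":"object","properties":{"motion":{"type":"array","items":{"type":"array","items":{"type":"array","items":{"type":"number"}}}},"squeeze":{"type":"number"}},"required":["motion"]}

```bash
mkdir -p pics; cat > h.py <<'E'
from plant import *
import numpy as np, cv2
def ray(cal,u,v,z):
    K=np.array(cal["intrinsics"]);R=np.array(cal["rotation"]);o=np.array(cal["origin"])
    a=np.linalg.inv(K)@[u,v,1]; d=R@np.array([a[0],-a[1],-a[2]])
    return o+d*(z-o[2])/d[2]
def proj(cal,p):
    K=np.array(cal["intrinsics"]);R=np.array(cal["rotation"]);o=np.array(cal["origin"])
    c=R.T@(np.array(p)-o); q=K@np.array([c[0],-c[1],-c[2]]); return q[:2]/q[2]
def save(n,f):
    im=capture(n); cv2.imwrite("pics/"+f,cv2.cvtColor(im,cv2.COLOR_RGB2BGR)); return im
E
python3 - <<'E'
from h import *
s=state();print(s)
for n in("scene","top"):
    print(n,get_calibration(n)); save(n,n+"1.png")
a=cv2.imread("pics/scene1.png")
E
```

```text
{'time_s': 0.0, 'joints': array([-1.14603550e+00,  4.23843013e-01,  1.63066954e+00,  1.58325169e-05,
        1.08859224e+00, -1.89849289e-02]), 'dq': array([ 8.27836903e-04, -5.05608243e-05, -8.46635864e-05, -1.88072816e-04,
        8.40902080e-04,  1.09595497e-03]), 'joint_torque': array([-3.46929346e-04, -5.44641960e+01, -2.73671025e+01,  6.43755728e-02,
        2.27137335e-02, -1.26802656e-04]), 'tool_pos': array([ 0.26813944, -0.56395508,  0.22190838]), 'ee_rot': array([-3.06313779e+00, -6.90991560e-01,  4.56823699e-04]), 'ft_force': array([-0.16965837, -0.40837411,  0.36312408]), 'moment': array([-0.03709092,  0.00226735,  0.03410335]), 'gripper_width': 1.0000275277214694}
scene {'intrinsics': array([[519.50471117,   0.        , 283.38236194],
       [  0.        , 519.50471117, 206.38729552],
       [  0.        ,   0.        ,   1.        ]]), 'origin': array([0.02579796, 0.74787117, 1.09870832]), 'rotation': array([ 0.29897548, -0.85535845, -2.39393839])}
top {'intrinsics': array([[521.17599766,   0.        , 278.97937984],
       [  0.        , 521.17599766, 208.6689106 ],
       [  0.        ,   0.        ,   1.        ]]), 'origin': array([0.41975378, 0.07330635, 1.36086677]), 'rotation': array([ 0.07147696, -0.0957016 , -1.55494473])}
```

View pics/top1.png

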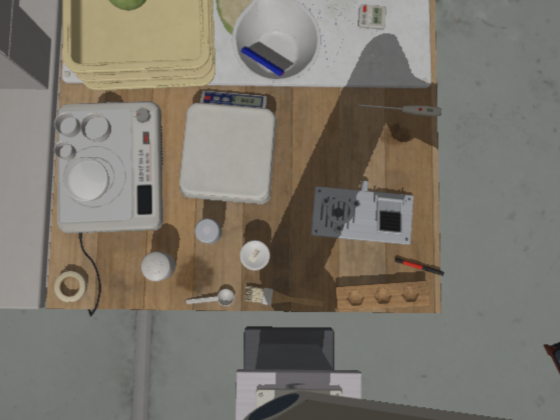

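View pics/scene1.png

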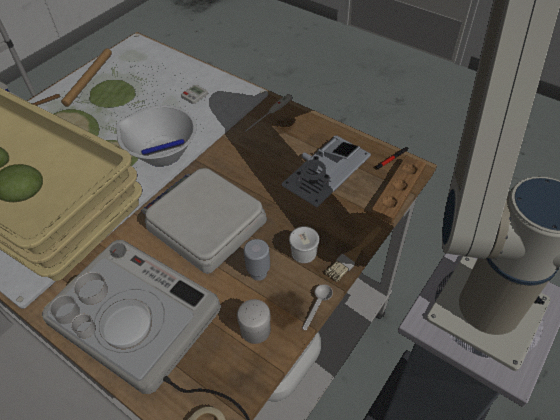

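The top view shows the flask at about (207,231), the tub at (255,255), the shaker at (157,266) and the rinser at about (362,214). The cradle seems to be at its left end (338,212) and the pedal, with its dark pad, at (390,220). I'll enlarge the rinser in both views.

```bash
sed -i 's/R=np.array(cal\["rotation"\])/R=cv2.Rodrigues(np.array(cal["rotation"]))[0]/' h.py
python3 - <<'E'
from h import *
a=cv2.imread("pics/top1.png")[175:255,190:430]; b=cv2.imread("pics/scene1.png")[125:285,235:395]
a=cv2.resize(a,None,fx=3.3,fy=3.3,interpolation=2); b=cv2.resize(b,None,fx=2,fy=2,interpolation=2)
c=np.zeros((a.shape[0]+b.shape[0],792,3),np.uint8); c[:a.shape[0],:a.shape[1]]=a; c[a.shape[0]:,:b.shape[1]]=b
cv2.imwrite("pics/crop1.png",c); print(c.shape)
T=get_calibration("top")
print("flask top",ray(T,207,231,.1),"plate",ray(T,362,214,.012),ray(T,338,212,.064),ray(T,390,220,.045),"tub",ray(T,255,255,.06))
print([ray(T,*p,.012).round(3) for p in((314,187),(413,190),(411,243),(312,236))])
E
```

```text
(584, 792, 3)
flask top [0.49797821 0.22795027 0.1       ] plate [ 0.5535943  -0.16322804  0.012     ] [ 0.55257085 -0.09383188  0.064     ] [ 0.53605699 -0.22876002  0.045     ] tub [0.44248074 0.11216248 0.06      ]
[array([ 0.623, -0.038,  0.012]), array([ 0.619, -0.298,  0.012]), array([ 0.48 , -0.29 ,  0.012]), array([ 0.494, -0.033,  0.012])]
```

View pics/crop1.png

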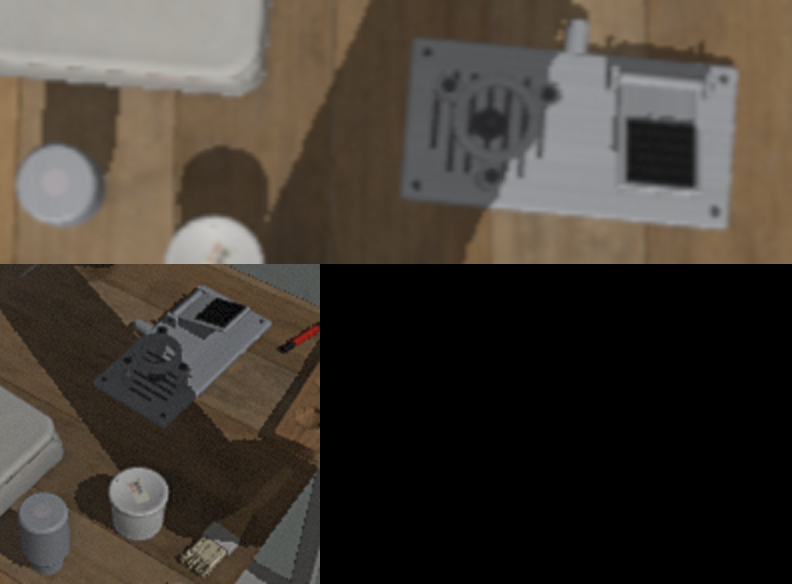

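The crop shows the plate corners at (414,38), (738,67), (728,229) and (402,199), the ring centre at about (497,118), the pad centre at (661,153) and the flask top at (60,185). The hinge is on the far side, so the yaw is small.

```bash
cat >> h.py <<'E'
def plan(target,yaw_y=None):
    """shift in tool mm from present measured pose to target; tool yaw"""
    s=state();R=cv2.Rodrigues(np.array(s["ee_rot"]))[0]
    print("tool x",R[:,0].round(3),"y",R[:,1].round(3),"z",R[:,2].round(3))
    return (R.T@(np.array(target)-s["tool_pos"])*1000).round(1)
E
python3 - <<'E'
from h import *
T=get_calibration("top")
f=lambda u,v,z: ray(T,190+u/3.3,175+v/3.3,z)
c=[f(*p,.012) for p in((414,38),(738,67),(728,229),(402,199))]
print(np.round(c,3), "ctr",np.mean(c,0).round(4))
d=c[0]-c[1]+c[3]-c[2]; yaw=np.arctan2(-d[0],d[1]);print("yaw",yaw)
o=np.mean(c,0); ex=np.array([np.cos(yaw),np.sin(yaw),0]);ey=np.array([-ex[1],ex[0],0])
print("cradle pred",o+.065*ey,"ring seen",f(497,118,.064),"pad seen",f(661,153,.049))
pad=f(661,153,.049); print("pad in rinser",(pad-o)@ex,(pad-o)@ey)
print("flask",f(60,185,.108))
print("edge dist", [np.linalg.norm(c[0]-c[1]),np.linalg.norm(c[1]-c[2])])
print(plan(pad+[0,0,.15]), plan(pad+[0,0,.06]),"plan cradle",plan(o+.065*ey))
E
```

```text
[[ 0.624 -0.041  0.012]
 [ 0.605 -0.299  0.012]
 [ 0.476 -0.289  0.012]
 [ 0.496 -0.033  0.012]] ctr [ 0.5503 -0.1656  0.012 ]
yaw -0.07593079045802428
cradle pred [ 0.5552681  -0.10080202  0.012     ] ring seen [ 0.55579904 -0.10037243  0.064     ] pad seen [ 0.53224682 -0.22857983  0.049     ]
pad in rinser -0.013262002041667765 -0.06415598763059589
flask [0.49737695 0.224133   0.108     ]
edge dist [np.float64(0.25852611359272976), np.float64(0.1289960444659104)]
tool x [0.903 0.429 0.   ] y [ 0.429 -0.903 -0.001] z [-0.001  0.001 -1.   ]
tool x [0.903 0.429 0.   ] y [ 0.429 -0.903 -0.001] z [-0.001  0.001 -1.   ]
tool x [0.903 0.429 0.   ] y [ 0.429 -0.903 -0.001] z [-0.001  0.001 -1.   ]
[ 382.5 -189.5   23.3] [ 382.5 -189.4  113.3] plan cradle [ 458.2 -294.8  210.4]
```

The measurements agree: the plate comes out at 258.5 x 129 mm, and the predicted and seen ring centres match within 1 mm. I'll close the gripper and move above the pedal pad at z of about 0.11.

>>> servo_tool --motion '[[[-1,48,-24,3,5],[-1,96,-47,6,10],[-1,143,-71,10,15],[-1,191,-95,15,20],[-1,239,-118,18,25],[-1,287,-142,20,25],[-1,335,-166,22,25],[-1,382,-190,23,25],[-1,382,-190,65,25],[-1,382,-190,65,25],[-1,382,-190,65,25]]]' --squeeze 60

```text
time_s: 1.48
tool_pos: [0.5317, -0.2293, 0.1583]
ee_rot: [-3.142, -0.011, 0.0]
ft_force: [0.1, -0.5, 0.4]
gripper_width: 0.005
```

```bash
python3 - <<'E'
from h import *
s=state();print(s["time_s"],s["tool_pos"],s["gripper_width"],s["ft_force"])
c=get_calibration("wrist"); save("wrist","w1.png")
print(proj(c,[.532,-.2286,.049]),proj(c,[.5555,-.1006,.064]),proj(c,s["tool_pos"]))
print(plan([.531,-.2286,.036]))
E
```

```text
1.475 [ 0.53173361 -0.22929836  0.15826016] 0.005187833673210701 [ 0.05539636 -0.53270376  0.36858896]
[278.87809396 204.99122563] [126.44059244 180.78743573] [279.78915963 251.03670583]
tool x [1.    0.006 0.001] y [ 0.006 -1.     0.001] z [ 0.001 -0.001 -1.   ]
[ -1.2  -1.1 122.8]
```

View pics/w1.png

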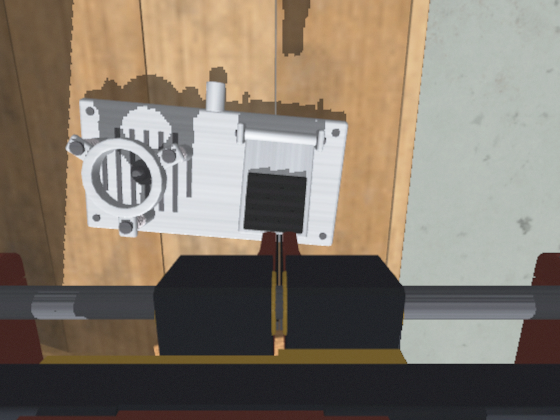

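The wrist view has the pad centre at (276,202), against a prediction of (279,205). The ring centre is at about (123,178), against (126,181). Both agree within about 2.5 mm, so I'll press the pedal.

>>> servo_tool --motion '[[[-1,0,0,50,0],[-1,0,0,95,0],[-1,-1,0,108,0],[-1,-1,0,115,0],[-1,-2,0,120,0],[-1,-2,0,124,0],[-1,-2,0,126,0],[-1,-2,0,126,0],[-1,-2,0,126,0]]]'

```text
time_s: 2.65
tool_pos: [0.5298, -0.2294, 0.034]
ee_rot: [3.141, 0.011, 0.001]
ft_force: [-5.8, -0.2, 7.4]
gripper_width: 0.003
```

>>> servo_tool --motion '[[[-1,0,0,2,0],[-1,0,0,4,0],[-1,0,0,4,0],[-1,0,0,4,0]]]'

```text
time_s: 3.15
tool_pos: [0.5299, -0.2295, 0.0322]
ee_rot: [3.141, 0.011, 0.001]
ft_force: [-13.1, 3.2, 31.0]
gripper_width: 0.005
```

The force jumped to 31 N with the tool at z = 0.032, so the pedal is hard at its stop. Next I'll lift off, let it spring back and check it.

>>> servo_tool --motion '[[[-1,0,0,-4,0],[-1,0,0,-12,0],[-1,0,0,-25,0],[-1,0,0,-70,0],[-1,0,0,-130,0],[0,0,0,-168,0],[1,0,0,-168,0],[1,0,0,-168,0]]]'

```text
time_s: 4.15
tool_pos: [0.5294, -0.2287, 0.1958]
ee_rot: [3.142, 0.012, 0.0]
ft_force: [-0.5, -0.7, -0.8]
gripper_width: 0.308
```

```bash
python3 - <<'E'
from h import *
s=state();c=get_calibration("wrist"); w=save("wrist","w2.png"); t=save("top","top2.png")
a=cv2.imread("pics/top1.png")[180:250,350:420];b=cv2.imread("pics/top2.png")[180:250,350:420]
# expected pad at rest / pressed
print(s["tool_pos"],proj(c,[.5317,-.2286,.049]),proj(c,[.528,-.2286,.033]),proj(c,[.5555,-.1006,.064]))
print(plan([.4974,.2241,.2]))
E
```

```text
[ 0.52941329 -0.22874403  0.19584928] [279.47083203 194.45542354] [279.43826929 194.84368712] [145.65502918 172.09402629]
tool x [ 1.     0.007 -0.002] y [ 0.007 -1.    -0.001] z [-0.002  0.001 -1.   ]
[ -28.2 -452.8   -5. ]
```

View pics/w2.png

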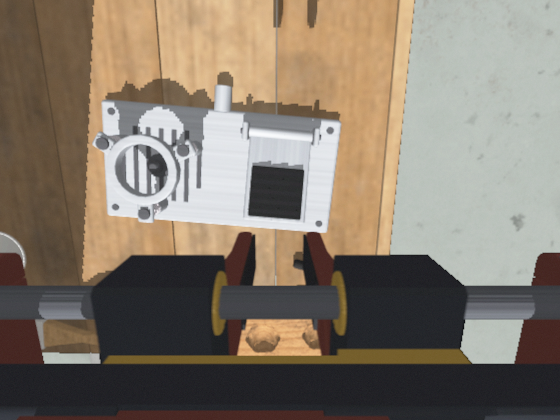

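The pad looks the same as before the press, so it has sprung back. The ring centre is at about (142.5,170), against a prediction of (145.7,172). Now I'll go above the flask.

>>> servo_tool --motion '[[[1,-4,-56,-3,0],[1,-8,-113,-5,0],[1,-12,-170,-5,0],[1,-15,-226,-5,0],[1,-18,-283,-5,0],[1,-22,-340,-5,0],[1,-25,-396,-5,0],[1,-28,-453,-5,0],[1,-28,-453,-5,0],[1,-28,-453,-5,0],[1,-28,-453,-5,0]]]'

```text
time_s: 5.62
tool_pos: [0.4982, 0.2225, 0.2001]
ee_rot: [3.141, 0.009, -0.002]
ft_force: [-0.3, -1.2, 0.2]
gripper_width: 0.999
```

```bash
python3 - <<'E'
from h import *
s=state();c=get_calibration("wrist"); w=save("wrist","w3.png")
print(s["tool_pos"],s["gripper_width"],proj(c,[.4974,.2241,.108]),proj(c,[.4424,.1122,.064]))
print(plan([.4974,.2241,.054]))
E
```

```text
[0.49823374 0.22248364 0.20010062] 0.9994990148934371 [277.68096125 210.82742929] [385.96327901 252.25675632]
tool x [ 1.     0.006 -0.001] y [ 0.006 -1.     0.   ] z [-0.001 -0.001 -1.   ]
[ -0.9  -1.7 146.3]
```

View pics/w3.png

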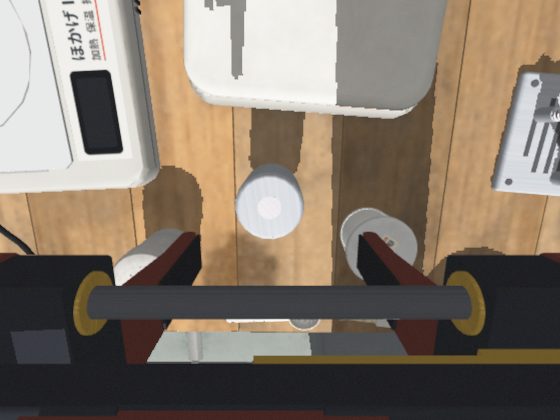

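The flask's top is centred at about (269,208), with a diameter of about 67 px. That puts it about 6 mm further in +y and 1–2 mm further in +x than my estimate. I'll go down with the jaws open, corrected for this, and grip.

>>> servo_tool --motion '[[[1,1,-6,20,0],[1,1,-6,60,0],[1,1,-6,110,0],[1,1,-6,136,0],[1,1,-6,146,0],[1,1,-6,146,0],[-1,1,-6,146,0],[-1,1,-6,146,0],[-1,1,-6,146,0],[-1,1,-6,146,0],[-1,1,-6,146,0],[-1,1,-6,146,0]]]' --squeeze 50

```text
time_s: 7.18
tool_pos: [0.4998, 0.2302, 0.0553]
ee_rot: [-3.141, -0.012, -0.002]
ft_force: [-1.2, -0.0, 6.8]
gripper_width: 0.68
```

>>> servo_tool --motion '[[[-1,0,0,0,0],[-1,0,0,-10,0],[-1,0,0,-50,0],[-1,0,0,-100,0],[-1,0,0,-130,0],[-1,0,0,-130,0]]]'

```text
time_s: 7.92
tool_pos: [0.5006, 0.2305, 0.187]
ee_rot: [-3.14, -0.012, -0.007]
ft_force: [-0.3, 0.5, -2.0]
gripper_width: 0.679
```

```bash
python3 - <<'E'
from h import *
s=state();c=get_calibration("wrist"); w=save("wrist","w4.png")
p=s["tool_pos"];print(p,s["gripper_width"],s["ft_force"],proj(c,p+[0,0,.054]))
print(proj(c,p+[.03,0,.054]),proj(c,p+[.03,0.,.05]),proj(c,p+[0,.03,.054]))
print(plan([.5565,-.099,.2]))
E
```

```text
[0.50057768 0.23050809 0.18696188] 0.6792712560897325 [-0.34730807  0.52692055 -2.04713527] [279.71817282 302.72831452]
[280.42413974 229.48421393] [280.41065325 226.26160205] [203.02161861 302.02503831]
tool x [1.    0.008 0.001] y [ 0.008 -1.    -0.001] z [ 0.001  0.001 -1.   ]
[ 54.6 329.4 -15. ]
```

View pics/w4.png

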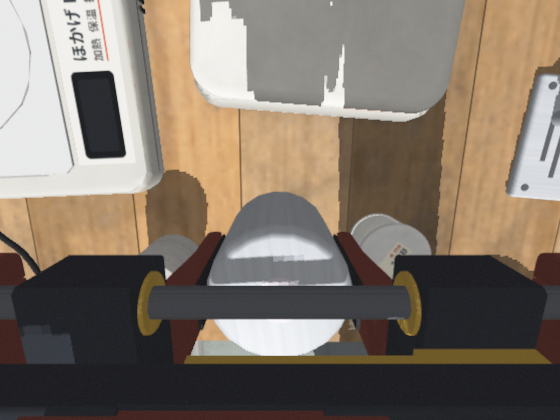

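The flask is held: the opening of 0.679 is 60 mm and its weight is 2 N. The near edge of its top lies at about v=356, where I expected about 376, so it may sit off-centre along the tool's x. I'll overlay models to check that.

```bash
python3 - <<'E'
from h import *
s=state();c=get_calibration("wrist");p=s["tool_pos"]
im=cv2.imread("pics/w4.png")
def circ(im,x,z,r,col,o=p):
    t=np.linspace(0,2*np.pi,80)
    q=np.array([proj(c,o+[x+r*np.cos(a),r*np.sin(a),z]) for a in t])
    cv2.polylines(im,[q.round().astype(np.int32)],True,col,1)
for x,col in((0,(0,0,255)),(.004,(0,255,0)),(.008,(255,0,0))):
    circ(im,x,.053,.03,col); circ(im,x,-.019,.03,col)
print([proj(c,p+[x-.03,0,.053]).round() for x in(0,.004,.008)],[proj(c,p+[x+.03,0,-.019]).round() for x in(0,.004,.008)])
a=cv2.resize(im[170:390,180:380],None,fx=2.6,fy=2.6,interpolation=2)
cv2.imwrite("pics/ov.png",a)
E
```

```text
[array([279., 366.]), array([279., 358.]), array([279., 350.])] [array([280., 192.]), array([280., 185.]), array([280., 179.])]
```

View pics/ov.png

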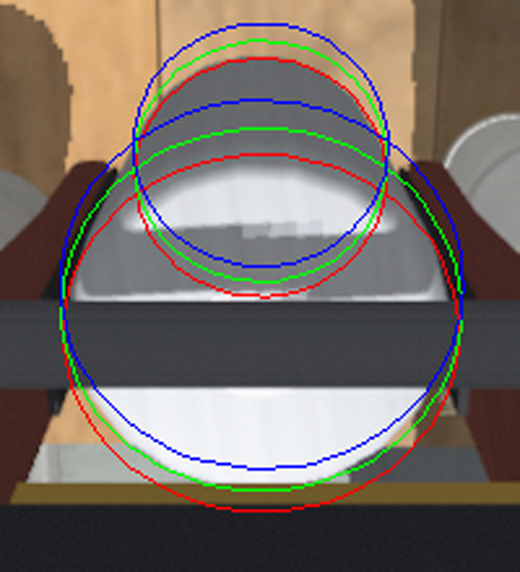

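The body's lower edge fits dx of about 0 and the top fits about 4 mm. A rounded end edge plus camera bias explains most of that gap, so I'll take dx as about 1 mm. I'll carry the flask to above the cradle.

>>> servo_tool --motion '[[[-1,5,33,-10,0],[-1,13,80,-13,0],[-1,21,130,-13,0],[-1,30,180,-13,0],[-1,38,230,-13,0],[-1,46,280,-13,0],[-1,51,310,-13,0],[-1,54,329,-13,0],[-1,54,329,15,0],[-1,54,329,38,0],[-1,54,329,38,0],[-1,54,329,38,0]]]'

```text
time_s: 9.48
tool_pos: [0.556, -0.0983, 0.1468]
ee_rot: [-3.141, -0.013, 0.0]
ft_force: [0.2, -0.3, -2.1]
gripper_width: 0.679
```

```bash
python3 - <<'E'
from h import *
s=state();p=s["tool_pos"];print(p,s["gripper_width"],s["ft_force"])
c=get_calibration("wrist"); S=get_calibration("scene"); save("wrist","w5.png"); save("scene","s5.png")
def circ(im,c,o,r,col):
    t=np.linspace(0,2*np.pi,80)
    q=np.array([proj(c,np.array(o)+[r*np.cos(a),r*np.sin(a),0]) for a in t])
    cv2.polylines(im,[(q*8).round().astype(np.int32)],True,col,1,shift=3)
a=cv2.imread("pics/w5.png"); circ(a,c,[.556,-.0985,.064],.034,(0,0,255)); circ(a,c,p+[0,0,-.055],.021,(0,255,0))
b=cv2.imread("pics/s5.png"); circ(b,S,[.556,-.0985,.064],.034,(0,0,255)); circ(b,S,p+[0,0,-.055],.021,(0,255,0)); circ(b,S,p+[0,0,.049],.03,(0,255,0))
b0=cv2.imread("pics/s5.png")[90:230,255:385]
u=[int(x) for x in proj(S,[.556,-.0985,.09])];print(u)
b=b[90:230,255:385]
r=np.vstack([cv2.resize(x,None,fx=2.14,fy=2.14,interpolation=2) for x in(b0,b)])[:600]
a=cv2.resize(a[0:420,30:530],(500,420)); C=np.zeros((600,800,3),np.uint8); C[:420,:500]=a; C[:r.shape[0],505:505+r.shape[1]]=r
cv2.imwrite("pics/c5.png",C)
E
```

```text
[ 0.55597296 -0.09827838  0.14677269] 0.6793180712921858 [ 0.18783758 -0.34615735 -2.0560779 ]
[313, 160]
```

View pics/c5.png

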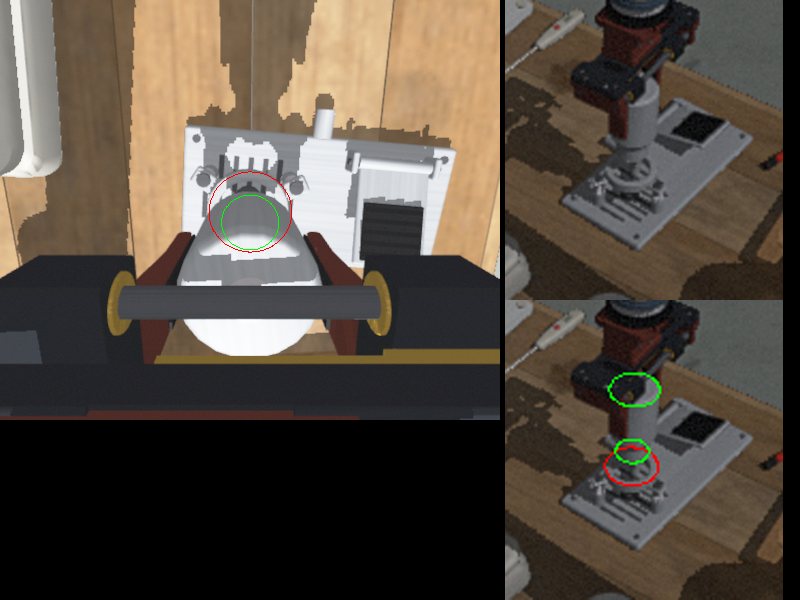

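The wrist view has the two far lugs placed evenly about u=249.5, with the predicted ring centre at 250.5. In x the ring is within about 1.5 mm of the prediction. The scene view shows the flask upright above the ring, so I'll lower it into the bore gently.

>>> servo_tool --motion '[[[-1,1,0,10,0],[-1,1,0,20,0],[-1,1,0,26,0],[-1,1,0,32,0],[-1,1,0,38,0],[-1,1,0,43,0],[-1,1,0,43,0],[-1,1,0,43,0]]]' --squeeze 60

```text
time_s: 10.58
tool_pos: [0.557, -0.0986, 0.1038]
ee_rot: [3.142, 0.012, 0.0]
ft_force: [0.0, 0.6, -2.5]
gripper_width: 0.676
```

No contact so far, and the mouth is about 15 mm into the bore. Next I'll go on down until it seats and the spring pushes back.

>>> servo_tool --motion '[[[-1,0,0,4,0],[-1,0,0,8,0],[-1,0,0,12,0],[-1,0,0,16,0],[-1,0,0,19,0],[-1,0,0,19,0],[-1,0,0,19,0]]]'

```text
time_s: 11.45
tool_pos: [0.5569, -0.0983, 0.085]
ee_rot: [-3.141, -0.012, -0.0]
ft_force: [-1.4, 3.9, 5.9]
gripper_width: 0.68
```

The net force is 8 N at about 7 mm of travel, which matches the spring. There is a 3.9 N side load in +y, so I'll ease 1 mm that way and push to the stop.

>>> servo_tool --motion '[[[-1,0,-1,2,0],[-1,0,-1,4,0],[-1,0,-1,6,0],[-1,0,-1,8,0],[-1,0,-1,9,0],[-1,0,-1,9,0],[-1,0,-1,9,0]]]'

```text
time_s: 12.32
tool_pos: [0.5569, -0.0975, 0.0767]
ee_rot: [-3.142, -0.012, -0.001]
ft_force: [-4.8, 3.3, 13.2]
gripper_width: 0.683
```

>>> servo_tool --motion '[[[-1,-1,-1,1,0],[-1,-1,-1,2,0],[-1,-1,-1,2,0],[-1,-1,-1,2,0]]]'

```text
time_s: 12.82
tool_pos: [0.5569, -0.0974, 0.0763]
ee_rot: [3.14, 0.012, 0.004]
ft_force: [-7.1, 0.2, 26.6]
gripper_width: 0.677
```

```bash
python3 - <<'E'
from h import *
s=state();p=s["tool_pos"];print(p,s["gripper_width"],s["ft_force"])
save("scene","s6.png");save("wrist","w6.png")
a=cv2.imread("pics/s6.png")[100:220,255:385]; b=cv2.imread("pics/w6.png")[60:380,130:530]
C=np.zeros((400,800,3),np.uint8);C[:369,:400]=cv2.resize(a,(400,369),interpolation=2);C[:320,400:]=b
cv2.imwrite("pics/c6.png",C)
E
```

```text
[ 0.55690556 -0.09738268  0.07634879] 0.6771612173416535 [-7.08549918  0.22061081 26.59970506]
```

View pics/c6.png

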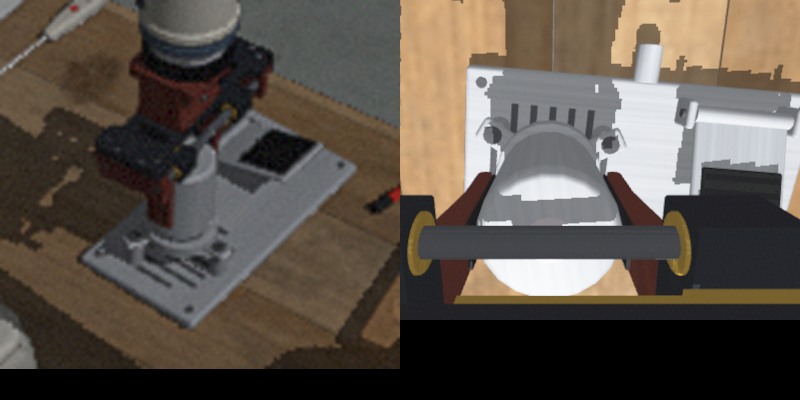

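The flask sits upright in the ring. The force went from 13 to 27 N over 0.4 mm of travel, so the ring is hard at its stop and there has been no slip. I'll hand in.

```bash
python3 - <<'E'
from h import *
hand_in(); s=state(); print(s["time_s"],s["tool_pos"],s["ft_force"],s["gripper_width"])
E
```

```text
the job is handed in; nothing more can be done
the job is handed in; nothing more can be done
```

The job is done and handed in at about 13 s of robot time, with the arm still holding the flask pressed down in the cradle. The hand-in gave no verdict, and no reading came back after it.

- **Pedal:** I pressed it with the closed fingers until the force jumped from 7 to 31 N at 32 mm above the table, which is the stop. After I let go, a wrist picture showed the pad looking as it did before the press.
- **Flask:** I gripped it at its 60 mm body, carried it over and lowered it mouth down into the ring without touching the edge. The spring force built up as given. The force then rose from 13 to 27 N within the last 0.4 mm, so the ring is at its stop. The tool was at 76 mm, close to the 77 mm expected with the ring fully down, so the flask had not slipped.
- **Checks that disagreed:**
  - The camera estimates differed by 2–8 mm along y. The gripper centred the flask, and the remaining error was within the play in the ring.
  - An overlay on the held flask left 4 mm unexplained at its top edge; I put that down to a rounded edge and camera bias.
  - A side force of about 7 N remained at the end.
- **Shaker and tub:** I did not touch them, but I took no separate picture at the end to check them.

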